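Set the batch-colour wheel to the treat box being packed

ROBOT

A 6-joint arm with a two-finger parallel gripper is mounted at the origin on the work surface. World frame = base frame: x ahead of the robot, y to its left, z up, the work surface at z = 0. Lengths are in m, angles in rad, forces in N, time in s.
With the tool pointing down it reaches from about 0.3 to 0.775 m from the base axis. Payload 14.6 kg.
Tool frame: the origin (TCP) lies at the centre of the arm's flange, where the gripper is bolted on; the fingertips stand 199 mm ahead of it and the grasp point (between the pads) lies ctrl.tcp_to_grasp ahead of it (ctrl.tcp_to_grasp is the distance from the TCP to the grasp point, in m); z points along the fingers, y is the line along which they close (so a half turn about z gives the same grasp; the last joint's range is limited). The gripper opens to 94 mm and grips with 3 to 60 N. Pads are 16 mm wide; open, the fingers measure 119 mm over their backs; the gripper's body (75 mm by 177 mm) begins 78 mm behind the grasp point.
Start: joints at [-1.177, 0.3, 1.521, -0, 1.321, -0.067], TCP at [0.245, -0.493, 0.405] pointing down, gripper open.
Joint ranges: [-3.03, 3.03], [-0.79, 2.21], [0.23, 2.52], [-1.04, 4.18], [0, 3.07], [-2.55, 2.55]. Speed limits (rad/s): [2.22, 2.22, 2.57, 3.14, 3.14, 3.14].

INTERFACE

Orientations are given as [roll, pitch, yaw] about the fixed x, y, z axes, in that order (R = Rz(yaw) Ry(pitch) Rx(roll)).
In Python, from station import ctrl gives the robot as it stands. The module is installed in compiled form; this text tells all that it offers.
- The arm moves only by the shell command python3 -m jog 'ROWS' [OPENING] [FORCE]. ROWS is JSON, a list of rows, each a list of 6 numbers: the shift along the tool's x, y, z in cm, then the turn, a rotation vector about the tool's x, y, z in rad. In form: [[tx, ty, tz, ax, ay, az], ...]. A call has 1 to 8 rows; each row is the pose to reach, as a shift and turn from the pose commanded when the call began, along the tool's axes at that moment; what a row does not reach only later rows make up. A row lasts 1/10 s, in which the tool goes at most 50 mm and 8.59 degrees, less where a joint would pass 70% of its speed; a pose out of reach is approached as far as the arm can. A call with a gripper value outside its range is refused whole. OPENING is the opening in per cent of the stroke, from 0 (shut) to 100 (fully open), set as the call begins (- or left out, the last holds). The fingers move at their own pace and stop on an object; FORCE is the grip in N (left out, the last holds). Time passes only in rows, so rows that repeat a pose let the fingers close. It gives the time, the measured TCP pose, the force, the opening and the grip force at its end, in the units of the state.
- ctrl.get_obs(): the state, without advancing time (a new reading comes with each control period).
- ctrl.camera(name): name is "scene" or "top" or "wrist"; returns a dict with "img" (400x640x3 uint8, blue, green, red), "intrinsics" (3x3 intrinsics, pixels), "R" (3x3) and "t" (3): a world point X has camera coordinates R X + t. Camera axes: x right, y down, z forward; pixel columns grow to the right and rows downward; lengths in m; the calibration is good to about 2 mm. A picture is of the moment at which its call begins. There is no depth.
- ctrl.hand_in(): hands the job in; it is judged then, once.
The state is a dict: "time_s": time; "qpos": joint angles; "joint_vel": joint speeds; "tau": joint torques, N m; "ee_pos": TCP position; "eef_rot": TCP orientation; "force": force on the tool from outside, world axes, zero at the start; "moment": the same for the moment, N m; "grip_width": finger opening in m; "grip_force": force on a finger pad.
Only numpy, scipy, OpenCV 4.12 (cv2) and the standard library are available. Lean on these libraries where they do the work, as an engineer would, in place of code of your own. Each camera call takes 0.05 s, during which the arm holds its last target. There are 200 camera calls.

TASK

On the treat stall, flick the tabs of the colour counter's thumbwheel away from the robot with a fingertip until the tab with the same colour as the label of the treat box in the board's white frame stands upright between the two white pointers. Do not go past that colour, and leave the boxes and everything else on the counter where they are; finish clear of the wheel.

Things in the scene. Friction and masses are not known exactly. Their poses are not given: they have to be found in the camera images.
- counter: grey colour counter fixed to the table: housing 130 x 104 mm, 62 mm high, the wheel standing half out of its top. Origin at the centre of its underside; z up, y along the wheel's axle, x level, roughly away from the robot (yaw up to 0.4 rad): the way the wheel's top travels when advanced. White pointer cones beside the wheel, 34 mm either side of its mid-plane, tips 34 mm above the axle
- axle (a point): centre of the wheel on its axle, 62 mm above the table. Grey hub of radius 30 mm, 44 mm wide; eight coloured tabs, 45 degrees apart, stand out radially to 50 mm from the axle (7 mm thick, 44 mm wide). The next tabs lean 45 degrees either side of the upright one
- top_mark (a point): the tip of whatever tab stands upright: 50 mm above the axle. Clicks come from a detent inside: about 2 N at a tab's tip carries it over; past half-way (22 degrees) it snaps on to the next rest by itself and runs no further; let go earlier, it falls back
- wheel (a joint): turn of the wheel, rad, about the counter's y; grows as its top moves to the counter's +x (advance). Rests every 0.785 rad (45 degrees). Upright tab: at 0 white, 0.785 black, 1.571 orange, 2.356 blue, 3.142 yellow, 3.927 red, 4.712 green; a copper-brown one is beyond the stops, -1.18 and 5.11. Tabs come up in that order from the -x side. Starts at rest on white or black
- spot (a point): centre of the white frame (124 x 132 mm outside) painted at one end of the wooden board's top (board 400 x 150 x 12 mm); one of the three treat boxes stands in it, the others stand 130 and 260 mm away along the board
- lid_blue (a point): centre of the top of the blue label on the lid of a clear treat box (box 94 x 110 x 50 mm, label 56 x 70 mm), which stands on the wooden board, lid about 63 mm above the table; loose, only to be looked at
- lid_yellow (a point): centre of the top of the yellow label on the lid of a clear treat box (box 94 x 110 x 50 mm, label 56 x 70 mm), which stands on the wooden board, lid about 63 mm above the table; loose, only to be looked at
- lid_red (a point): centre of the top of the red label on the lid of a clear treat box (box 94 x 110 x 50 mm, label 56 x 70 mm), which stands on the wooden board, lid about 63 mm above the table; loose, only to be looked at
- jar: lidded glass jar, 90 mm wide, 130 mm high, loose; origin under its centre; leave alone
- terminal: black card terminal 160 x 78 x 22 mm, loose; origin under its centre; leave alone
- mug: white mug 80 mm wide, 95 mm high, loose; origin under its centre; leave alone
- tongs: brass tongs 190 mm long, 12 mm high, lying loose; origin on the table under their middle; leave alone
- box_blue: the treat box with the blue label; origin under its centre, on the board's top; leave alone
- box_yellow: the treat box with the yellow label; origin under its centre, on the board's top; leave alone
- box_red: the treat box with the red label; origin under its centre, on the board's top; leave alone

How it is judged:
By the outcome, as a careful person would: the job done as asked, in the order asked, and still so for the second after the job is handed in, with the robot touching nothing.
It also fails if it takes over 51 s, if anything falls off the work surface, if the arm or the gripper's body presses on something with over 40 N, if the wrist force passes 120 N, or if a joint passes its speed limit or range.

## Working session

There is one attempt and no reset: what is moved stays moved. The work goes in short steps, Python scripts to look and compute and a shell command to move; the robot and the scene stay as the last step left them, time stands still between calls to the robot, and variables do not carry over. Pictures are saved under pics/ and viewed, at most 10 in all, crops included, and the job is handed in when it is done.

```bash
mkdir -p pics
cat > h.py <<'E'
import numpy as np, cv2
from station import ctrl
def snap(n,f):
    c=ctrl.camera(n); cv2.imwrite('pics/'+f,c['img']); np.savez('pics/'+f+'.npz',**{k:np.array(c[k]) for k in('intrinsics','R','t')}); return c
def ray(f,u,v,z):
    c=np.load('pics/'+f+'.npz'); K,R,t=c['intrinsics'],c['R'],c['t']
    d=R.T@np.linalg.solve(K,[u,v,1]); o=-R.T@t
    return o+d*(z-o[2])/d[2]
def proj(f,X):
    c=np.load('pics/'+f+'.npz'); p=c['intrinsics']@(c['R']@np.array(X)+c['t']); return p[:2]/p[2]
E
python3 - <<'E'
from h import *
for n in('scene','top'): snap(n,n+'1.png')
o=ctrl.get_obs(); print(o['ee_pos'],o['eef_rot'],o['time_s'],ctrl.tcp_to_grasp)
E
```

```text
[ 0.2445613  -0.49260897  0.40414359] [-3.14056957e+00 -9.19383370e-05  4.60792321e-01] 0.1 0.1804
```

View pics/top1.png

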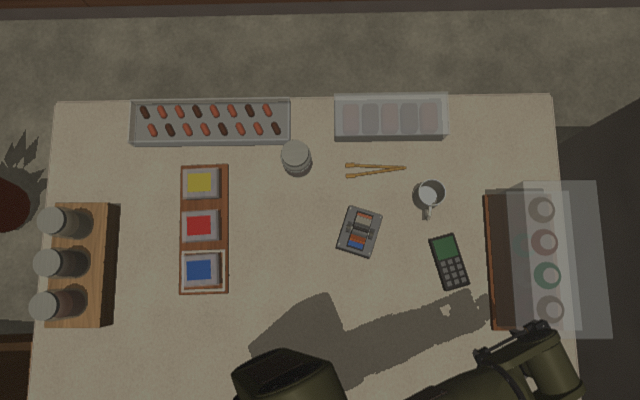

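View pics/scene1.png

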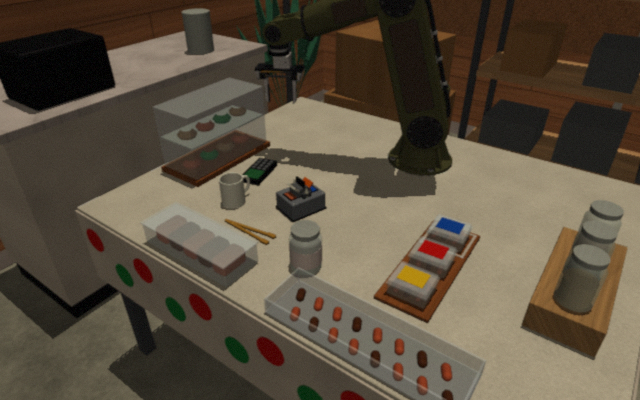

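The top view shows the white frame around the blue-labelled box at about (202,271), so the target is blue. The counter is at about (360,231). I'll zoom in on it.

Run:
```python
from h import *
a=cv2.imread('pics/top1.png');b=cv2.imread('pics/scene1.png')
A=cv2.resize(a[196:266,325:395],(400,400),interpolation=2);B=cv2.resize(b[165:225,270:330],(400,400),interpolation=2)
cv2.imwrite('pics/crop1.png',np.hstack([A,B]))
for p in [(351,205),(383,214),(368,258),(336,249)]: print(p,ray('top1.png',*p,.062)[:2].round(4))
print(ray('top1.png',360,231,.062))
```

```text
(351, 205) [ 0.614  -0.1559]
(383, 214) [ 0.5862 -0.2488]
(368, 258) [ 0.4587 -0.2018]
(336, 249) [ 0.4855 -0.11  ]
[ 0.53703011 -0.1805601   0.062     ]
```

View pics/crop1.png

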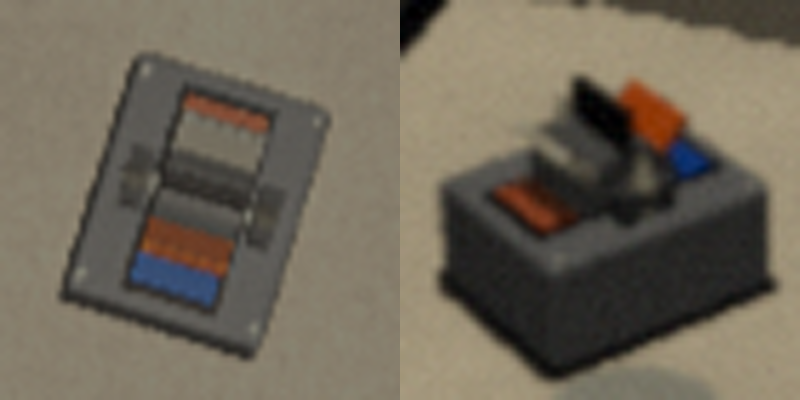

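Black is upright now, with orange and then blue next on the near side. That makes exactly two clicks. I'll work out the approach next.

```bash
cat >> h.py <<'E'
from scipy.spatial.transform import Rotation as Ro
def go(C,yaw,px,z,py=0):
    o=ctrl.get_obs(); p=np.array(o['ee_pos']); R=Ro.from_euler('xyz',o['eef_rot'])
    T=np.array([C[0]+px*np.cos(yaw)-py*np.sin(yaw),C[1]+px*np.sin(yaw)+py*np.cos(yaw),z+.199])
    D=Ro.from_euler('xyz',[np.pi,0,yaw])
    print('row',(R.inv().apply(T-p)*100).round(2),(R.inv()*D).as_rotvec().round(3))
E
python3 - <<'E'
from h import *
P=np.array([ray('top1.png',*p,.062)[:2] for p in [(349.5,205.1),(382.8,216.6),(369.6,258.1),(335.8,247.6)]])
C=P.mean(0); e=P[0]-P[3]+P[1]-P[2]; f=P[0]-P[1]+P[3]-P[2]
print(P,C,np.arctan2(e[1],e[0]),np.arctan2(-f[0],f[1]))
go(C,-.32,-.03,.16)
E
```

```text
[[ 0.61375045 -0.1514912 ]
 [ 0.57854357 -0.24802819]
 [ 0.45839189 -0.2063841 ]
 [ 0.48951766 -0.10947165]] [ 0.53505089 -0.17884378] -0.32983844381804667 -0.3303303261497626
row [ 37.84 -17.29   4.54] [-0.001  0.     0.781]
```

```bash
python3 -m jog '[[37.8,-17.3,0,0,0,0.79],[37.8,-17.3,0,0,0,0.79],[37.8,-17.3,0,0,0,0.79],[37.8,-17.3,0,0,0,0.79],[37.8,-17.3,0,0,0,0.79],[37.8,-17.3,0,0,0,0.79],[37.8,-17.3,0,0,0,0.79],[37.8,-17.3,0,0,0,0.79]]' 0 10
python3 -m jog '[[0,0,0,0,0,0],[0,0,0,0,0,0],[0,0,0,0,0,0]]'
python3 - <<'E'
from h import *
C=(.5351,-.1788)
go(C,-.33,-.03,.16)
w=snap('wrist','w1.png');print(ctrl.get_obs()['grip_width'])
for X in [(*C,.112),(C[0]-.028*.946,C[1]+.028*.324,.16)]: print(proj('w1.png',X))
E
```

```text
time_s: 0.9
ee_pos: [0.4829, -0.1979, 0.4046]
eef_rot: [-3.142, 0.0, -0.33]
force: [0.2, -1.7, 0.6]
grip_width: 0.0333
grip_force: 0.0
time_s: 1.2
ee_pos: [0.4815, -0.2005, 0.4044]
eef_rot: [3.142, 0.001, -0.33]
force: [-1.0, 0.4, 0.0]
grip_width: 0.0095
grip_force: 0.0
row [ 1.37 -3.79  4.54] [ 0.     0.001 -0.   ]
0.005099940324746457
[276.37926401 149.03137475]
[269.05494361 196.01203235]
```

View pics/w1.png

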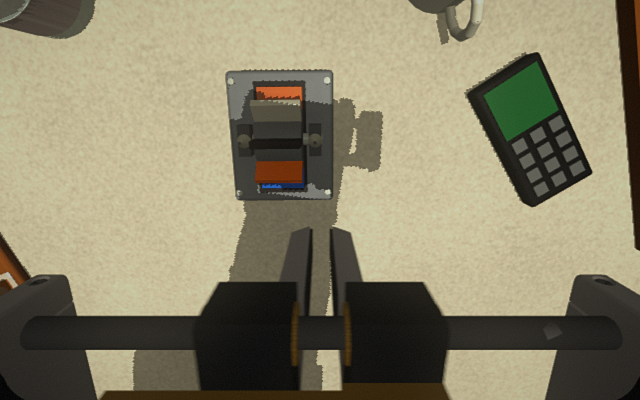

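The wrist view shows the wheel centred at about (276,143), with the black tab upright and orange behind it at (279,171). Next I'll refine the centre from the housing corners, which are at about (228,71), (332,71), (332,198) and (238,198).

Run:
```python
from h import *
P=np.array([ray('w1.png',*p,.062)[:2] for p in [(228,71),(332,71),(332,198),(238,198)]])
print(P.round(4),P.mean(0)); e=P[0]-P[3]+P[1]-P[2]; print(np.arctan2(e[1],e[0]))
S=[ray('w1.png',*p,.062)[:2].round(4) for p in [(232,78),(326,80),(325,193),(239,193)]];print(S,np.mean(S,0))
T=[ray('w1.png',*p,.112)[:2].round(4) for p in [(250,138),(303,138)]];print(T,'tab top far edge')
print(ray('w1.png',244,140,.096),ray('w1.png',315,140,.096))
go((.5351,-.1788),-.33,-.03,.16)
```

```text
[[ 0.6148 -0.1533]
 [ 0.5829 -0.2464]
 [ 0.464  -0.2071]
 [ 0.4961 -0.1133]] [ 0.53947334 -0.18003532]
-0.3224221315474746
[array([ 0.6078, -0.1544]), array([ 0.5772, -0.2385]), array([ 0.4716, -0.2018]), array([ 0.5008, -0.1165])] [ 0.53935 -0.1778 ]
[array([ 0.551 , -0.1611]), array([ 0.5365, -0.2034])] tab top far edge
[ 0.55076543 -0.15147441  0.096     ] [ 0.5301671  -0.21167433  0.096     ]
row [ 1.37 -3.82  4.56] [ 0.     0.    -0.001]
```

Run:
```python
from h import *
go((.54,-.18),-.325,-.022,.103)
```

```text
row [ 2.67 -3.85 10.26] [ 0.     0.    -0.006]
```

```bash
python3 -m jog '[[2.7,-3.9,3,0,0,0],[2.7,-3.9,6,0,0,0],[2.7,-3.9,8,0,0,0],[2.7,-3.9,9.3,0,0,0],[2.7,-3.9,10.2,0,0,0],[2.7,-3.9,10.2,0,0,0],[2.7,-3.9,10.2,0,0,0]]' 0
python3 - <<'E'
from h import *
go((.54,-.18),-.325,-.022,.103)
snap('wrist','w2.png');
E
```

```text
time_s: 1.95
ee_pos: [0.5201, -0.172, 0.3036]
eef_rot: [3.142, -0.001, -0.33]
force: [0.4, -0.4, -0.2]
grip_width: 0.0005
grip_force: 0.0
row [-0.06  0.12  0.16] [ 0.    -0.001 -0.005]
```

View pics/w2.png

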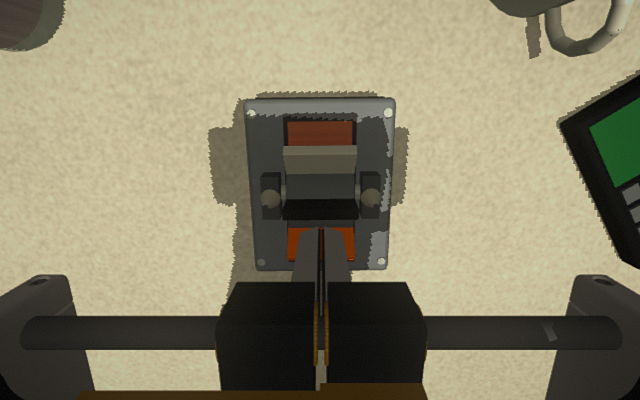

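The closed fingertip is centred right behind the upright black tab at about (320,228). Now the first push.

```bash
python3 -m jog '[[0.7,0,0.15,0,0,0],[1.4,0,0.15,0,0,0],[2.1,0,0.15,0,0,0],[2.8,0,0.15,0,0,0],[3.3,0,0.15,0,0,0],[3.5,0,0.15,0,0,0],[3.5,0,0.15,0,0,0],[3.5,0,0.15,0,0,0]]'
python3 - <<'E'
from h import *
snap('wrist','w3.png'); go((.54,-.18),-.325,-.022,.103)
E
```

```text
time_s: 2.8
ee_pos: [0.5532, -0.1828, 0.3011]
eef_rot: [3.142, 0.0, -0.329]
force: [0.2, -0.2, -0.1]
grip_width: 0.0002
grip_force: 0.0
row [-3.54  0.17 -0.08] [-0.     0.    -0.004]
```

View pics/w3.png

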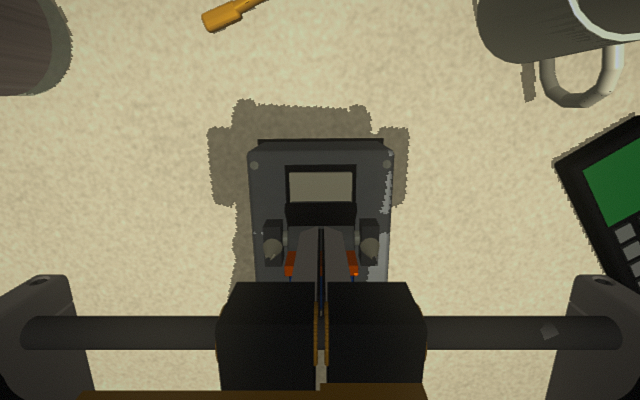

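It clicked once: black now leans forward at about (320,212), and orange stands up behind the finger. Next I lift, go back and lower.

```bash
python3 -m jog '[[0,0,-1.5,0,0,0],[0,0,-3.5,0,0,0],[-2,0,-3.5,0,0,0],[-3.6,0.1,-3.5,0,0,0],[-3.6,0.1,-3.5,0,0,0],[-3.6,0.1,-3.5,0,0,0]]'
python3 - <<'E'
from h import *
snap('wrist','w4.png'); go((.54,-.18),-.325,-.022,.103)
E
```

```text
time_s: 3.45
ee_pos: [0.5191, -0.1723, 0.3373]
eef_rot: [3.141, -0.002, -0.329]
force: [0.2, -0.4, -0.4]
grip_width: 0.0005
grip_force: 0.0
row [-0.    0.07  3.49] [ 0.    -0.001 -0.004]
```

View pics/w4.png

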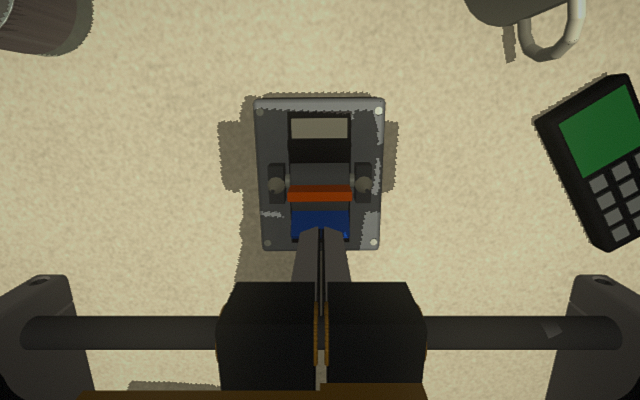

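Orange is upright between the pointers at about (320,192), and blue is next at (320,222). Repeating the same stroke now, then the lift and retreat.

```bash
python3 -m jog '[[0,0,1.5,0,0,0],[0,0,2.8,0,0,0],[0,0,3.4,0,0,0],[0,0,3.4,0,0,0],[0,0,3.4,0,0,0]]'
python3 -m jog '[[0.7,0,0.1,0,0,0],[1.4,0,0.1,0,0,0],[2.1,0,0.1,0,0,0],[2.8,0,0.1,0,0,0],[3.3,0,0.1,0,0,0],[3.5,0,0.1,0,0,0],[3.5,0,0.1,0,0,0],[3.5,0,0.1,0,0,0]]'
python3 -m jog '[[0,0,-1.5,0,0,0],[0,0,-3.5,0,0,0],[-2,0,-5,0,0,0],[-5,0,-6,0,0,0],[-7,0,-6,0,0,0],[-7,0,-6,0,0,0],[-7,0,-6,0,0,0]]'
python3 - <<'E'
from h import *
snap('wrist','w5.png')
E
```

```text
time_s: 4.0
ee_pos: [0.5191, -0.1723, 0.3024]
eef_rot: [-3.142, -0.0, -0.329]
force: [-1.2, -0.1, 0.2]
grip_width: 0.0003
grip_force: 0.0
time_s: 4.8
ee_pos: [0.5519, -0.1835, 0.3011]
eef_rot: [-3.142, 0.0, -0.329]
force: [0.0, -0.5, 0.5]
grip_width: 0.0003
grip_force: 0.0
time_s: 5.5
ee_pos: [0.4859, -0.1609, 0.3624]
eef_rot: [3.142, -0.002, -0.329]
force: [0.7, -0.8, -0.4]
grip_width: 0.0007
grip_force: 0.0
```

View pics/w5.png

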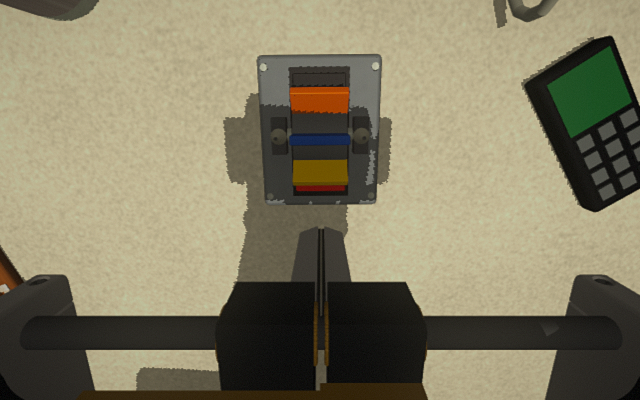

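Blue stands upright between the pointers at about (320,140), and the finger is clear. Before handing in, I'll check the white frame up close.

Run:
```python
from h import *
a=cv2.imread('pics/top1.png'); cv2.imwrite('pics/board.png',cv2.resize(a[155:305,165:245],(320,600),interpolation=2))
```

```text
(no output)
```

View pics/board.png

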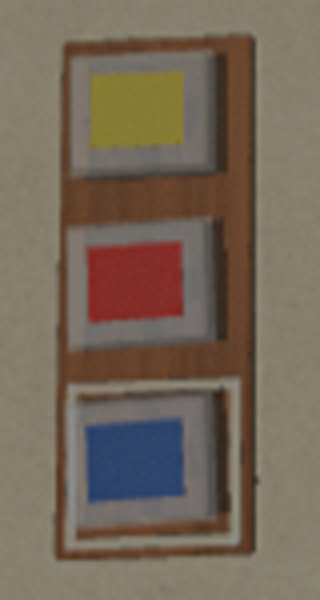

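The white frame surrounds the blue box, centred at about (150,460) in the crop, so blue is right.

```bash
python3 -c "
from station import ctrl
print(ctrl.hand_in())"
```

```text
the job is handed in; nothing more can be done
None
```

I advanced the wheel two clicks, from black through orange to blue, so blue (the label of the box in the white frame) now stands upright between the pointers; the arm is clear of the wheel, no boxes were touched, and the job is handed in.

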